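# Draw the strip from under the hat blocks and weight it flat

## Task

Draw the plywood strip out from under the stack of hat blocks, leaving the blocks stacked and upright on their stand: do not lift, unstack or topple them. Lay the strip flat across the two bars of the drying rack, centred and square to the bars, then stand the turned wooden weight upright on the middle of the strip and let go. Leave the other things on the table where they are.

Things in the scene. Friction and masses are not known exactly. Their poses are not given: they have to be found in the camera images.
- stand: Fixed wooden stand, base 110 (x) x 120 (y) x 40 mm high. On its top near the -x edge two smooth steel lugs, 10 x 14 mm, tops 70 mm above the table, centred at x = -47, y = +43 and -43 mm (gap 72 mm): the strip passes out between them towards -x while they hold back the foot block. Origin: centre of its underside, on the table. Yaw 1.2 to 1.65: -x points to the robot's right.
- strip: Loose plywood strip 180 (x) x 50 (y) x 10 mm, 90 g, flat on the stand under the stack, within 0.06 rad of the stand's x axis. Its -x end sticks out about 85 mm from the foot block (70 mm from the stand), free at the sides and below; about 15 mm sticks out behind. Origin: centre of underside. Pulling takes 5 to 15 N; as its tail leaves, the blocks settle back, then 10 mm down onto the stand.
- foot: Loose rectangular wooden block 80 (x) x 100 (y) x 45 mm high, 0.3 kg, bottom block of the stack, lying on the strip, its -x face about 4 mm behind the steel lugs. Origin: centre of its underside.
- brim: Loose flat round wooden disc, 164 mm across, 18 mm thick, 0.22 kg, on the foot block. Its underside is 95 mm above the table at the start and it overhangs the foot block by about 42 mm, above the strip's 85 mm free end: a vertical gripper does not fit there. Origin: centre of its underside.
- crown: Loose domed round wooden hat block, 122 mm across, 75 mm high, 0.3 kg, top of the stack (its top about 190 mm above the table). Origin: centre of its underside.
- rack: Fixed drying rack: base plate 110 (x) x 75 (y) x 8 mm with two upright bars across it, each 12 (x) x 60 (y) mm, at x = +35 and -35 mm, flat tops 40 mm above the table. The strip is to lie on the bars along the rack's x axis, either way round, its ends sticking out. Origin: centre of its underside, on the table. Right of the stand, yaw 1.25 to 1.9.
- weight: Loose turned wooden weight standing upright on the table, 94 mm high, 0.4 kg. Flat round foot 66 mm across, body up to 70 mm across to a height of 52 mm; above that a plain round grip 28 mm across from 58 to 90 mm above its underside. Origin: centre of its underside. Stands right of the stand, nearer the robot than the rack or beyond it.
- cone: Bystander: cone of thread, 52 mm across at its foot, 95 mm high. Origin: centre of its underside. Leave it standing.
- glue: Bystander: white bottle, 44 mm across, 110 mm high. Origin: centre of its underside. Leave it standing.
- jar: Bystander: glass jar with a metal lid, 64 mm across, 95 mm high. Origin: centre of its underside.
- mug: Bystander: white mug, 74 mm across, 90 mm high, with a handle on its +y side. Origin: centre of its underside.
- tin: Bystander: flat round tin, 60 mm across, 20 mm high. Origin: centre of its underside.
- brush: Bystander: flat brush 170 mm long lying on the table, under 30 mm high. Origin: its middle, underneath.

How it is judged (in metres and radians):
On the way, in this order (a step that is already met when the one before it is completed fails the run):
1. the strip is drawn clear of the stack (its centre at least 135 mm to the -x side of the stand's origin), the stack standing on the stand (x of strip in the frame of stand below -0.135 m and angle between each of foot, brim, crown's own z axis and vertical below 0.1 rad and x of foot in the frame of stand between -0.025 and 0.025 m and y of foot in the frame of stand between -0.025 and 0.025 m and z of foot in the frame of stand between 0.03 and 0.046 m and horizontal distance between brim and foot below 0.03 m and horizontal distance between crown and brim below 0.035 m and z of brim in the frame of foot between 0.04 and 0.05 m and z of crown in the frame of brim between 0.013 and 0.023 m), for 0.2 s.
2. the strip lies across both rack bars, let go (x of strip in the frame of rack between -0.025 and 0.025 m and y of strip in the frame of rack between -0.018 and 0.018 m and z of strip in the frame of rack between 0.036 and 0.044 m and angle between the x axis of strip and the x axis of rack, either way round below 0.2 rad and angle between strip's own z axis and vertical below 0.06 rad and contact force between the fingers and strip below 0.1 N), for 0.2 s.
At the end, for the whole second after the job is handed in: Strip level on both rack bars, centre within 25 mm along and 18 mm across, square within 0.2 rad; weight upright on it within 20 mm of its centre; blocks stacked, upright within 0.1 rad, foot block flat on the stand within 25 mm of centre, disc within 30 and dome within 35 mm of centre; all at rest (x of strip in the frame of rack between -0.025 and 0.025 m and y of strip in the frame of rack between -0.018 and 0.018 m and z of strip in the frame of rack between 0.036 and 0.044 m and angle between the x axis of strip and the x axis of rack, either way round below 0.2 rad and angle between strip's own z axis and vertical below 0.06 rad and angle between each of foot, brim, crown's own z axis and vertical below 0.1 rad and x of foot in the frame of stand between -0.025 and 0.025 m and y of foot in the frame of stand between -0.025 and 0.025 m and z of foot in the frame of stand between 0.03 and 0.046 m and horizontal distance between brim and foot below 0.03 m and horizontal distance between crown and brim below 0.035 m and z of brim in the frame of foot between 0.04 and 0.05 m and z of crown in the frame of brim between 0.013 and 0.023 m and z of weight in the frame of strip between 0.006 and 0.014 m and horizontal distance between weight and strip below 0.02 m and angle between weight's own z axis and vertical below 0.08 rad and linear speed of each of weight, crown, strip below 0.02 m/s); the robot touches nothing.
It fails at once if a hat block is tipped more than 0.35 rad (angle between any of foot, brim, crown's own z axis and vertical above 0.35 rad).
It fails at once if a hat block is lifted (foot above 65 mm, disc above 112 mm, dome above 132 mm) (height (world z) of foot above 0.065 m or height (world z) of brim above 0.112 m or height (world z) of crown above 0.132 m).
It fails at once if a bystander is moved more than 30 mm (distance of any of cone, glue, jar, mug, tin, brush from where it was at the start of the episode above 0.03 m).
It fails at once if a standing bystander is tipped over (angle between any of cone, glue, jar, mug, tin's own z axis and vertical above 0.5 rad).
It also fails if it takes over 64 s, if anything falls off the work surface, if the arm or the gripper's body presses on something with over 40 N, if the wrist force passes 120 N, or if a joint passes its speed limit or range.

## Robot

A 6-joint arm with a two-finger parallel gripper is mounted at the origin on the work surface. World frame = base frame: x ahead of the robot, y to its left, z up, the work surface at z = 0. Lengths are in m, angles in degrees, forces in N, time in s.
With the tool pointing down it reaches from about 0.35 to 0.875 m from the base axis. Payload 4.2 kg.
Tool frame: the origin (TCP) lies midway between the tips of the shut fingers; the grasp point (between the pads) lies 19 mm behind it; z points along the fingers, y is the line along which they close (so a half turn about z gives the same grasp; the last joint's range is limited). The gripper opens to 87 mm and grips with 3 to 60 N. Pads are 19 mm wide; open, the fingers measure 117 mm over their backs; the gripper's body (75 mm by 190 mm) begins 51 mm behind the grasp point.
Start: joints at [-49.985, 22.042, 0.453, 0, -68.411, -14.817], TCP at [0.266, -0.565, 0.223] pointing down, gripper open.
Joint ranges: [-179.83, 179.83], [-69.29, 118.12], [-61.27, 80.66], [-181.25, 117.63], [-171.15, -9.14], [-177.46, 177.46]. Speed limits (degrees/s): [159.86, 159.86, 180, 180, 180, 180].

## Interface

Orientations are given as a 3x3 rotation matrix whose columns are the frame's x, y, z axes.
In Python, from station import r, viewer, finish_job gives the robot as it stands (r), with the cameras (viewer) and the job as plain functions.
- The arm moves only by the tool steer_hand, called after "Call:" as name(argument=value, ...), one argument or row to a line, values as JSON. Schema: {"type":"object","properties":{"deltas":{"type":"array","items":{"type":"array","items":{"type":"number"},"minItems":7,"maxItems":7},"minItems":1,"maxItems":8},"only":{"type":"string"},"quiet":{"type":"boolean"},"lines":{"type":"string"}},"required":["deltas"],"additionalProperties":false}. deltas is a list of rows, 1 to 8 of them, each of 7 numbers: the opening from 0.0 (shut) to 1.0 (fully open), then dx, dy, dz in normalised numbers (1 is 0.75 m), then a rotation vector rx, ry, rz in shares of 180 degrees (1.0 is 180 degrees); each row is the pose to reach, as a shift and turn from the pose commanded when the call began, along the tool's axes at that moment; what a row does not reach only later rows make up. A row lasts 1/10 s, in which the tool goes at most 0.05 m and 8.59 degrees, less where a joint would pass 70% of its speed; a pose out of reach is approached as far as the arm can. The fingers move at their own pace and stop on an object; the grip force is fixed at half the most. Time passes only in rows, so rows that do not move let the fingers close. The tool returns the time, the measured TCP pose, the force, the opening and the grip force at its end. only (a regular expression) keeps the lines of the reply that match it, lines (a string "A,B") keeps lines A to B, and quiet returns only ok. No shift or turn number may pass 1 either way. Input that does not fit is refused with a message, and nothing moves.
- r.sense(): the state, without advancing time (a new reading comes with each control period).
- viewer.capture(name): name is "side" or "top" or "wrist"; returns a dict with "pixels" (420x560x3 uint8, red, green, blue), "z_map" (420x560 float32, m along the optical axis (not along the pixel's ray), 0 where there is no reading), "K" (3x3 intrinsics, pixels), "distortion" ([k1, k2, p1, p2, k3] as OpenCV has them; the pictures are not rectified), "world_from_camera" (4x4, takes a point from camera to world coordinates). Camera axes: x right, y up, looking along -z (the intrinsics and any distortion apply to the point x, -y, -z); pixel columns grow to the right and rows downward; lengths in m; the calibration is good to about 2 mm. A picture is of the moment at which its call begins.
- finish_job(): hands the job in; it is judged then, once.
The state is a dict: "time_s": time; "joints": joint angles; "joint_velocities": joint speeds; "effort": joint torques, N m; "tcp_pos": TCP position; "ee_rot": TCP orientation; "wrist_force": force on the tool from outside, world axes, zero at the start; "moment": the same for the moment, N m; "gripper_width": opening from 0.0 (shut) to 1.0 (fully open); "gripper_force": force on a finger pad.
Only numpy, scipy, OpenCV 4.12 (cv2) and the standard library are available. Lean on these libraries where they do the work, as an engineer would, in place of code of your own. Each camera call takes 0.05 s, during which the arm holds its last target. There are 200 camera calls.

## Working session

There is one attempt and no reset: what is moved stays moved. The work goes in short steps, Python scripts to look and compute and a tool call to move; the robot and the scene stay as the last step left them, time stands still between calls to the robot, and variables do not carry over. Pictures are saved under pics/ and viewed, at most 11 in all, crops included, and the job is handed in when it is done.

```bash
ls; mkdir -p pics; cat > h.py <<'E'
import numpy as np,cv2
from station import r, viewer, finish_job
def cap(n,f):
    c=viewer.capture(n); np.savez('/tmp/%s.npz'%f,**{k:np.array(v) for k,v in c.items()})
    cv2.imwrite('pics/%s.png'%f,c['pixels'][:,:,::-1]); return c
def cloud(c):
    K,z=np.array(c['K']),np.array(c['z_map']); h,w=z.shape
    uv=np.stack(np.meshgrid(np.arange(w),np.arange(h)),-1).reshape(-1,1,2).astype(float)
    n=cv2.undistortPoints(uv,K,np.array(c['distortion'])).reshape(h,w,2)
    p=np.stack([n[...,0]*z,-n[...,1]*z,-z,np.ones_like(z)],-1)
    P=(p@np.array(c['world_from_camera']).T)[...,:3]; P[z==0]=np.nan; return P
E
python3 - <<'E'
from h import *
for n in('top','side'):
    c=cap(n,n+'0'); print(n,np.round(np.array(c['world_from_camera']),2).tolist(), (c['z_map']>0).mean())
s=r.sense(); print(s)
E
```

```text
pics
station.py
top [[0.0, 0.99, -0.16, 0.41], [-1.0, -0.01, -0.04, 0.01], [-0.04, 0.16, 0.99, 0.9], [0.0, 0.0, 0.0, 1.0]] 0.9961394557823129
side [[-0.77, 0.41, -0.49, 0.04], [-0.64, -0.5, 0.58, 0.65], [-0.01, 0.76, 0.65, 0.76], [0.0, 0.0, 0.0, 1.0]] 0.9960799319727891
{'time_s': 0.1, 'joints': array([-4.99845218e+01,  2.20874709e+01,  3.86428731e-01, -2.60709279e-02,
       -6.84143548e+01, -1.48159927e+01]), 'joint_velocities': array([-0.06473792,  0.06717181,  0.19679501,  0.0047466 , -0.05339017,
        0.08169567]), 'effort': array([-1.03726611e-04, -3.91690528e+01,  1.87934071e+01,  4.23189193e+00,
        1.34767347e-02, -7.34315290e-05]), 'tcp_pos': array([ 0.26587341, -0.56500479,  0.22154726]), 'ee_rot': array([[-9.04902267e-01, -4.25618309e-01, -9.70954567e-04],
       [-4.25619404e-01,  9.04900453e-01,  1.81453774e-03],
       [ 1.06316745e-04,  2.05523641e-03, -9.99997882e-01]]), 'wrist_force': array([-0.3653095 ,  0.1950922 ,  0.25345443]), 'moment': array([ 0.01956553, -0.05282131,  0.0080224 ]), 'gripper_force': 0.0, 'gripper_width': 1.0026605506155424}
```

View pics/top0.png

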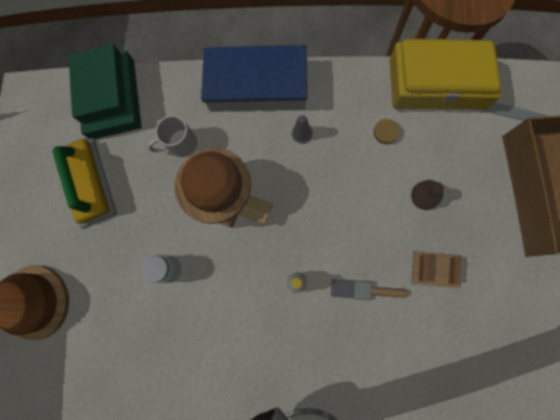

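View pics/side0.png

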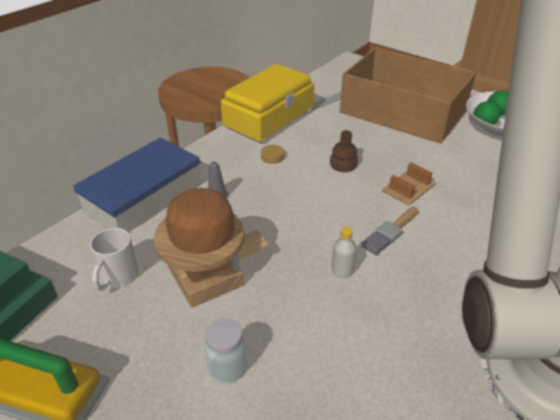

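The top view shows the stack at (213,185), the strip's free end at (257,209), the rack at (437,268), the weight at (428,193), and the glue bottle at (297,283). The cone is at (302,128) and the brush at (370,290). Next I measure these from depth.

```bash
cat > m.py <<'E'
from h import *
def rect(p):
    (c,s,a)=cv2.minAreaRect((p[:,:2]*1000).astype(np.float32)); return np.round(c,1),np.round(s,1),round(a,1)
def sel(P,u0,v0,u1,v1,z0,z1):
    q=P[v0:v1,u0:u1].reshape(-1,3); return q[(q[:,2]>z0)&(q[:,2]<z1)]
E
python3 - <<'E'
from m import *
for n in('top','side'):
    c=dict(np.load('/tmp/%s0.npz'%n)); P=cloud(c)
    if n=='top':
        R=dict(strip=(225,185,280,230,.04,.06),rack=(405,240,470,295,.033,.046),rackbase=(405,240,470,295,.004,.015),weight=(405,170,455,220,.085,.1),wbody=(405,170,455,220,.02,.1),brim=(165,140,260,230,.105,.12),crown=(165,140,260,230,.15,.2),crowntop=(165,140,260,230,.186,.2),glue=(280,265,320,300,.05,.13),cone=(285,105,325,150,.02,.1),tin=(370,115,405,145,.01,.03),brush=(325,270,410,305,.006,.04),jar=(135,250,185,290,.05,.12))
    else:
        R=dict(strip=(230,225,275,265,.04,.056),stand=(165,255,250,305,.036,.043),rack=(375,160,440,205,.034,.046),brim=(150,200,250,275,.105,.12),weight=(325,125,362,175,.08,.1),lug=(230,225,275,275,.06,.075))
    for k,a in R.items():
        q=sel(P,*a); print(n,k,len(q),*( [rect(q),'zmed',np.round(np.median(q[:,2]),4)] if len(q)>3 else []))
    t=P[300:340,200:240].reshape(-1,3); print('table z',np.nanmedian(t[:,2]))
    bl=255
    im=c['pixels'][:,:,::-1]
    a=im[140:250,155:315] if n=='top' else im[180:310,140:290]
    cv2.imwrite('pics/%s_c.png'%n,cv2.resize(a,None,fx=4.5,fy=4.5,interpolation=cv2.INTER_CUBIC))
E
```

```text
top strip 608 (array([550.1, 130.1]), array([ 65.4, 107.5]), 1.5) zmed 0.0505
top rack 364 (array([ 416.5, -296.5]), array([84. , 60.2]), 84.2) zmed 0.0407
top rackbase 1123 (array([ 421.4, -300. ]), array([149.9, 123.5]), 89.5) zmed 0.009
top weight 139 (array([ 588.7, -279.7]), array([25.5, 27.5]), 43.6) zmed 0.0942
top wbody 728 (array([ 585.7, -274.3]), array([68.1, 53. ]), 26.1) zmed 0.0542
top brim 1624 (array([594.4, 200. ]), array([162.8, 162.1]), 39.2) zmed 0.1134
top crown 2698 (array([592. , 191.7]), array([115. , 113.6]), 2.9) zmed 0.1817
top crowntop 387 (array([590.7, 194.2]), array([65.3, 71.4]), 56.0) zmed 0.187
top glue 331 (array([389.9,  22.2]), array([40.3, 39.9]), 89.8) zmed 0.0788
top cone 349 (array([770.5,  13.4]), array([90.4, 46.5]), 17.9) zmed 0.0529
top tin 519 (array([ 745.4, -193.6]), array([59.6, 61. ]), 40.9) zmed 0.0206
top brush 1031 (array([ 372.6, -138.3]), array([168.3,  42. ]), 89.7) zmed 0.019
top jar 799 (array([418.3, 319.6]), array([60.1, 60.7]), 51.3) zmed 0.0945
table z 0.0005454159415383963
side strip 521 (array([547. , 130.7]), array([97.4, 55.4]), 84.7) zmed 0.0502
side stand 691 (array([551. , 216.9]), array([145.8,  77. ]), 49.8) zmed 0.0402
side rack 264 (array([ 413.4, -294.6]), array([87. , 61.2]), 83.7) zmed 0.0393
side brim 1909 (array([579.3, 214. ]), array([161.6, 130.4]), 45.2) zmed 0.1133
side weight 106 (array([ 583.2, -276.5]), array([26.2, 27.6]), 33.5) zmed 0.0916
side lug 41 (array([528.8, 180.1]), array([15.1, 10.5]), 62.3) zmed 0.0671
table z 0.002230180083050315
```

View pics/top_c.png

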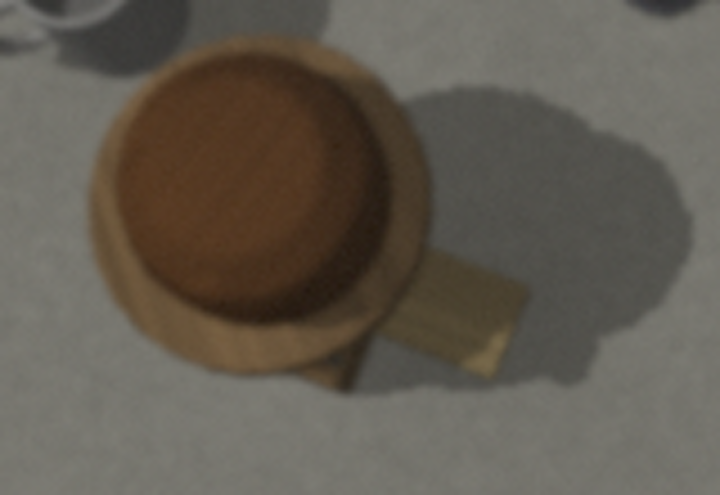

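View pics/side_c.png

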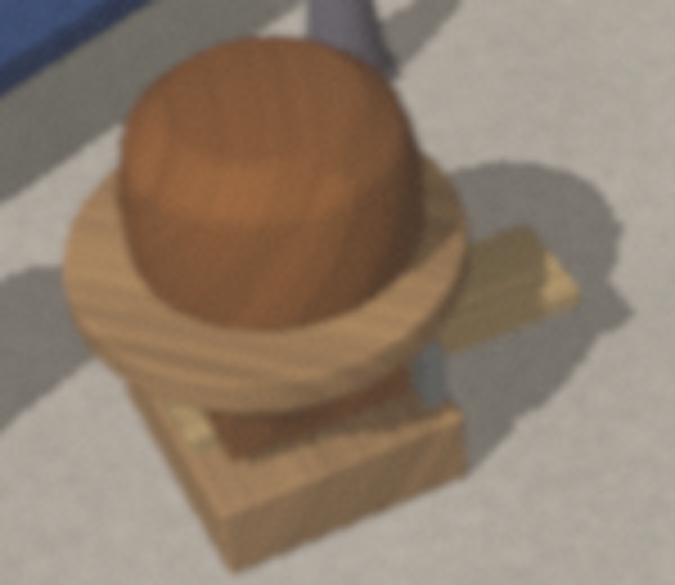

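```bash
cat >> m.py <<'E'
def ray(c,uv,z):
    n=cv2.undistortPoints(np.array(uv,float).reshape(-1,1,2),c['K'],c['distortion']).reshape(-1,2)
    T=c['world_from_camera']; d=np.c_[n[:,0],-n[:,1],-np.ones(len(n))]@T[:3,:3].T; o=T[:3,3]
    return o+d*((z-o[2])/d[:,2])[:,None]
E
python3 - <<'E'
from m import *
T=dict(np.load('/tmp/top0.npz')); S=dict(np.load('/tmp/side0.npz'))
f=lambda a,o:np.array(a)/4.5+o
a=ray(T,f([(529,287),(493,377),(380,333),(430,247)],[155,140]),.05); b=ray(S,f([(530,225),(578,290),(450,352),(470,243)],[140,180]),.05)
for n,q in(('top',a),('side',b)):
    print(n,np.round(q*1000,1).tolist()); 
    for i,j in((0,1),(2,1),(3,0)):
        d=q[j]-q[i]; print(np.hypot(*d[:2])*1000,np.degrees(np.arctan2(d[1],d[0])))
st=f([(130,385),(235,515),(462,412)],[140,180]); print('stand',np.round(ray(S,st,.04)*1000,1).tolist())
P=cloud(T); q=sel(P,245,188,280,230,.045,.055); print(rect(q))
E
```

```text
top [[562.5, 75.2, 50.0], [517.6, 92.7, 50.0], [539.8, 149.2, 50.0], [583.1, 124.9, 50.0]]
48.162120083087736 158.71726250300193
60.678990028528865 -111.44034094011316
53.79454066256879 -112.51991501867113
side [[558.3, 77.9, 50.0], [515.2, 96.2, 50.0], [533.2, 158.8, 50.0], [571.4, 103.5, 50.0]]
46.939103300156816 156.9376355523466
65.14358809275532 -106.11415363055133
28.747560810141298 -116.95046644901065
stand [[632.0, 250.9, 40.0], [546.2, 272.5, 40.0], [513.0, 174.5, 40.0]]
(array([551. , 110.7]), array([55.4, 50. ]), 68.3)
```

```bash
cat > t.py <<'E'
from m import *
from scipy.spatial.transform import Rotation as Ro
def frame(yaw,tilt):   # strip yaw; tool leans out to strip's -x side
    a,t=np.radians([yaw,tilt]); u=np.array([np.cos(a),np.sin(a),0])
    z=np.sin(t)*u+[0,0,-np.cos(t)]; y=np.array([-u[1],u[0],0]); return np.c_[np.cross(y,z),y,z],u
def to(p,R,tag=''):
    s=r.sense(); C=s['ee_rot']; d=C.T@(np.array(p)-s['tcp_pos'])
    print(tag,'t',round(s['time_s'],2),'shift',np.round(d,4),'rot',np.round(Ro.from_matrix(C.T@R).as_rotvec(degrees=True),2))
def grasp(yaw=69.5,tilt=25,back=0,end=(.539,.0855),inn=.012,past=.014,z=.045):
    R,u=frame(yaw,tilt); g=np.array([*end,z])+inn*u; return g+(past-back)*R[:,2],R
E
python3 - <<'E'
from t import *
p,R=grasp(back=.12); print(p); to(p+[0,0,.08],R,'pre-high'); to(p,R,'pre')
E
```

```text
[0.52751406 0.05477946 0.14106863]
pre-high t 0.1 shift [-0.5006  0.4495  0.0013] rot [ -9.55 -23.69 -43.61]
pre t 0.1 shift [-0.5006  0.4493  0.0813] rot [ -9.55 -23.69 -43.61]
```

The manual's scale: shifts go in shares of 0.75 m and turns go in shares of 180 degrees. Converting my numbers, -0.5 m / 0.75 = -0.6667, 0.45 m / 0.75 = 0.6, -43.6 degrees / 180 = -0.2422.

Call:
steer_hand(
  deltas=[
    [1, -0.3333, 0.3, 0, -0.0267, -0.0656, -0.1211],
    [1, -0.3333, 0.3, 0, -0.0267, -0.0656, -0.1211],
    [1, -0.3333, 0.3, 0, -0.0267, -0.0656, -0.1211],
    [1, -0.3333, 0.3, 0, -0.0267, -0.0656, -0.1211],
    [1, -0.6667, 0.6, 0, -0.0531, -0.1317, -0.2422],
    [1, -0.6667, 0.6, 0, -0.0531, -0.1317, -0.2422],
    [1, -0.6667, 0.6, 0, -0.0531, -0.1317, -0.2422],
    [1, -0.6667, 0.6, 0, -0.0531, -0.1317, -0.2422],
  ],
)

```text
time_s: 0.9
tcp_pos: [0.4219, -0.196, 0.2216]
ee_rot: [[-0.318, -0.936, 0.149], [-0.849, 0.351, 0.396], [-0.423, -0.0, -0.906]]
wrist_force: [1.0, 0.7, 0.9]
gripper_width: 1.001
gripper_force: 0.0
```

```bash
python3 - <<'E'
from t import *
p,R=grasp(back=.12); to(p+[0,0,.08],R,'pre-high')
E
```

```text
pre-high t 0.9 shift [-0.2461 -0.0109  0.1155] rot [-0.03  0.02 -0.03]
```

In the tool's units: -0.246 m / 0.75 = -0.328, 0.1155 m / 0.75 = 0.154.

Call:
steer_hand(
  deltas=[
    [1, -0.328, -0.0147, 0.154, 0, 0, 0],
    [1, -0.328, -0.0147, 0.154, 0, 0, 0],
    [1, -0.328, -0.0147, 0.154, 0, 0, 0],
    [1, -0.328, -0.0147, 0.154, 0, 0, 0],
    [1, -0.328, -0.0147, 0.154, 0, 0, 0],
    [1, -0.328, -0.0147, 0.154, 0, 0, 0],
    [1, -0.328, -0.0147, 0.154, 0, 0, 0],
  ],
)

```text
time_s: 1.6
tcp_pos: [0.5268, 0.0567, 0.2209]
ee_rot: [[-0.314, -0.938, 0.146], [-0.851, 0.346, 0.395], [-0.421, -0.001, -0.907]]
wrist_force: [0.5, -0.2, -0.5]
gripper_width: 0.998
gripper_force: 0.0
```

```bash
python3 - <<'E'
from t import *
p,R=grasp(back=.12); to(p,R,'pre')
c=cap('wrist','w1'); P=cloud(c); im=c['pixels'][:,:,::-1].copy()
m=(P[...,2]>.044)&(P[...,2]<.056); print(m.sum(), c['z_map'][c['z_map']>0].min())
ys,xs=np.where(m); print(xs.min(),xs.max(),ys.min(),ys.max())
E
```

```text
pre t 1.6 shift [ 0.0351 -0.0013  0.0718] rot [ 0.07 -0.07  0.24]
6895 0.05407754
0 453 0 355
```

View pics/w1.png

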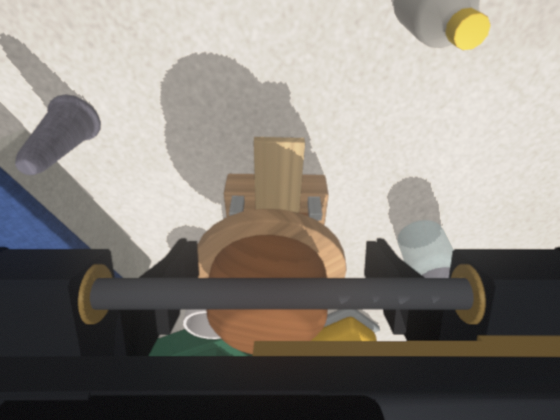

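The wrist view shows the strip's free end with corners near (254,137) and (304,140). The lugs are at (237,206) and (315,207), and the strip lies between them with room on both sides.

```bash
python3 - <<'E'
from t import *
c=dict(np.load('/tmp/w1.npz')); P=cloud(c)
q=sel(P,245,130,312,205,.043,.057); print('strip',rect(q),np.median(q[:,2]))
q=sel(P,245,130,312,170,.043,.057); print('strip',rect(q))
for a in((228,190,248,222),(304,190,326,222)):
    q=sel(P,*a,.064,.076); print('lug',len(q),rect(q))
print(np.round(ray(c,[(254,137),(304,140),(299,205),(260,205)],.05),4).tolist())
E
```

```text
strip (array([548.9, 125. ]), array([81.3, 62.7]), 69.4) 0.05088028874833522
strip (array([545.5, 101.2]), array([33.9, 50.1]), 68.4)
lug 67 (array([609.8, 141.2]), array([ 3.9, 14. ]), 74.2)
lug 125 (array([529. , 176.4]), array([11.9, 18.6]), 22.0)
[[0.5604, 0.0737, 0.05], [0.5165, 0.0934, 0.05], [0.5471, 0.1706, 0.05], [0.5882, 0.1555, 0.05]]
```

In the tool's units: 0.072 m / 0.75 = 0.096, 0.035 m / 0.75 = 0.0467, 0.2 degrees / 180 = 0.0011.

Call:
steer_hand(
  deltas=[
    [1, 0.0467, -0.0013, 0.096, 0, 0, 0.0011],
    [1, 0.0467, -0.0013, 0.096, 0, 0, 0.0011],
    [1, 0.0467, -0.0013, 0.096, 0, 0, 0.0011],
  ],
)

```text
time_s: 1.95
tcp_pos: [0.5238, 0.0509, 0.1369]
ee_rot: [[-0.327, -0.935, 0.14], [-0.848, 0.356, 0.394], [-0.418, 0.01, -0.909]]
wrist_force: [-1.2, -0.0, 0.5]
gripper_width: 0.998
gripper_force: 0.0
```

```bash
python3 - <<'E'
from t import *
p,R=grasp(end=(.5388,.0845)); to(p,R,'grasp')
E
```

```text
grasp t 1.95 shift [-0.006  -0.003   0.1179] rot [ 0.37 -0.31 -0.53]
```

In the tool's units: 0.115 m / 0.75 = 0.1533, 0.09 m / 0.75 = 0.12.

Call:
steer_hand(
  deltas=[
    [1, -0.004, -0.004, 0.04, 0, 0, 0],
    [1, -0.004, -0.004, 0.08, 0, 0, 0],
    [1, -0.004, -0.004, 0.12, 0, 0, 0],
    [1, -0.004, -0.004, 0.1533, 0, 0, 0],
    [1, -0.004, -0.004, 0.1533, 0, 0, 0],
    [1, -0.004, -0.004, 0.1533, 0, 0, 0],
  ],
)

```text
time_s: 2.55
tcp_pos: [0.5492, 0.0984, 0.0399]
ee_rot: [[-0.319, -0.936, 0.151], [-0.849, 0.353, 0.394], [-0.422, -0.002, -0.907]]
wrist_force: [0.2, 0.8, 0.2]
gripper_width: 1.004
gripper_force: 0.0
```

```bash
python3 - <<'E'
from t import *
p,R=grasp(end=(.5388,.0845)); to(p,R,'grasp')
E
```

```text
grasp t 2.55 shift [0.002  0.0049 0.0074] rot [-0.17 -0.05 -0.12]
```

In the tool's units: 0.0075 m / 0.75 = 0.01, 0.004 m / 0.75 = 0.0053.

Call:
steer_hand(
  deltas=[
    [1, 0.0027, 0.0053, 0.01, 0, 0, 0],
    [1, 0.0027, 0.0053, 0.01, 0, 0, 0],
    [1, 0.0027, 0.0053, 0.01, 0, 0, 0],
  ],
)

```text
time_s: 2.85
tcp_pos: [0.5451, 0.1015, 0.0317]
ee_rot: [[-0.32, -0.935, 0.15], [-0.848, 0.353, 0.394], [-0.422, -0.001, -0.907]]
wrist_force: [0.8, -0.1, -0.6]
gripper_width: 1.001
gripper_force: 0.0
```

```bash
python3 - <<'E'
from t import *
p,R=grasp(end=(.5388,.0845)); to(p,R,'grasp')
c=cap('wrist','w2');d=cap('side','s2')
cv2.imwrite('pics/m2.png',np.hstack([cv2.resize(c['pixels'][:,:,::-1],(400,300)),cv2.resize(d['pixels'][150:330,130:370,::-1],(400,300))]))
E
```

```text
grasp t 2.85 shift [-0.0001 -0.0001 -0.0006] rot [-0.15 -0.04 -0.15]
```

View pics/m2.png

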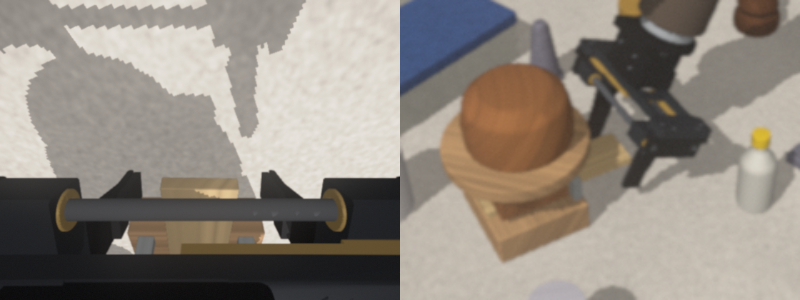

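The strip (160–237) is centred between the fingertips (138 and 262) in the left half. The right half shows the hand clear of the brim and the glue bottle. I close the gripper.

Call:
steer_hand(
  deltas=[
    [0.4, 0, 0, 0, 0, 0, 0],
    [0.4, 0, 0, 0, 0, 0, 0],
    [0.4, 0, 0, 0, 0, 0, 0],
    [0.4, 0, 0, 0, 0, 0, 0],
    [0.4, 0, 0, 0, 0, 0, 0],
    [0.4, 0, 0, 0, 0, 0, 0],
  ],
)

```text
time_s: 3.55
tcp_pos: [0.5453, 0.1015, 0.0308]
ee_rot: [[-0.321, -0.935, 0.15], [-0.848, 0.354, 0.394], [-0.421, -0.001, -0.907]]
wrist_force: [0.3, -0.5, -0.8]
gripper_width: 0.571
gripper_force: 29.9
```

```bash
python3 - <<'E'
from t import *
s=r.sense(); C=s['ee_rot']; a=np.radians(-109.5); d=np.array([np.cos(a),np.sin(a),0]); print('10mm pull',C.T@d*.01,'10 up',C.T@[0,0,.01])
E
```

```text
10mm pull [ 0.00906656 -0.00021534 -0.0042132 ] 10 up [-4.21431461e-03 -7.00661368e-06 -9.06859985e-03]
```

In the tool's units: 0.0363 m / 0.75 = 0.0484, 0.0317 m / 0.75 = 0.0423.

Call:
steer_hand(
  deltas=[
    [0.4, 0.006, 0, -0.0028, 0, 0, 0],
    [0.4, 0.0121, 0, -0.0056, 0, 0, 0],
    [0.4, 0.0181, 0, -0.0084, 0, 0, 0],
    [0.4, 0.0241, 0, -0.0112, 0, 0, 0],
    [0.4, 0.0303, 0, -0.014, 0, 0, 0],
    [0.4, 0.0363, 0, -0.0168, 0, 0, 0],
    [0.4, 0.0423, 0, -0.0196, 0, 0, 0],
    [0.4, 0.0484, 0, -0.0224, 0, 0, 0],
  ],
)

```text
time_s: 4.35
tcp_pos: [0.5319, 0.0667, 0.0315]
ee_rot: [[-0.32, -0.935, 0.151], [-0.847, 0.354, 0.398], [-0.425, -0.0, -0.905]]
wrist_force: [3.5, 10.9, -2.3]
gripper_width: 0.573
gripper_force: 29.8
```

```bash
python3 - <<'E'
from t import *
c=cap('side','s3'); P=cloud(c)
print('brim',rect(sel(P,150,180,250,280,.105,.125)),np.median(sel(P,150,180,250,280,.105,.125)[:,2]),'dist',np.hypot(*(r.sense()['tcp_pos'][:2]-[.5453,.1015])))
E
```

```text
brim (array([574.6, 170.4]), array([225.2, 156. ]), 71.6) 0.11336691784408082 dist 0.0381589930921452
```

In the tool's units: 0.0363 m / 0.75 = 0.0484, 0.0317 m / 0.75 = 0.0423.

Call:
steer_hand(
  deltas=[
    [0.4, 0.006, 0, -0.0028, 0, 0, 0],
    [0.4, 0.0121, 0, -0.0056, 0, 0, 0],
    [0.4, 0.0181, 0, -0.0084, 0, 0, 0],
    [0.4, 0.0241, 0, -0.0112, 0, 0, 0],
    [0.4, 0.0303, 0, -0.014, 0, 0, 0],
    [0.4, 0.0363, 0, -0.0168, 0, 0, 0],
    [0.4, 0.0423, 0, -0.0196, 0, 0, 0],
    [0.4, 0.0484, 0, -0.0224, 0, 0, 0],
  ],
)

```text
time_s: 5.2
tcp_pos: [0.5169, 0.0274, 0.031]
ee_rot: [[-0.319, -0.936, 0.149], [-0.848, 0.352, 0.395], [-0.422, -0.0, -0.906]]
wrist_force: [-0.0, 1.4, -1.2]
gripper_width: 0.573
gripper_force: 29.8
```

```bash
python3 - <<'E'
from t import *
c=cap('side','s4'); P=cloud(c)
q=sel(P,150,180,236,280,.10,.125); A=np.c_[q[:,:2],np.ones(len(q))]; print('brim plane',np.linalg.lstsq(A,q[:,2],rcond=None)[0],q.mean(0))
cv2.imwrite('pics/s4c.png',cv2.resize(c['pixels'][130:340,120:400,::-1],(800,600)))
E
```

```text
brim plane [ 0.01690091 -0.11370973  0.12754773] [0.54772368 0.22329692 0.11141372]
```

View pics/s4c.png

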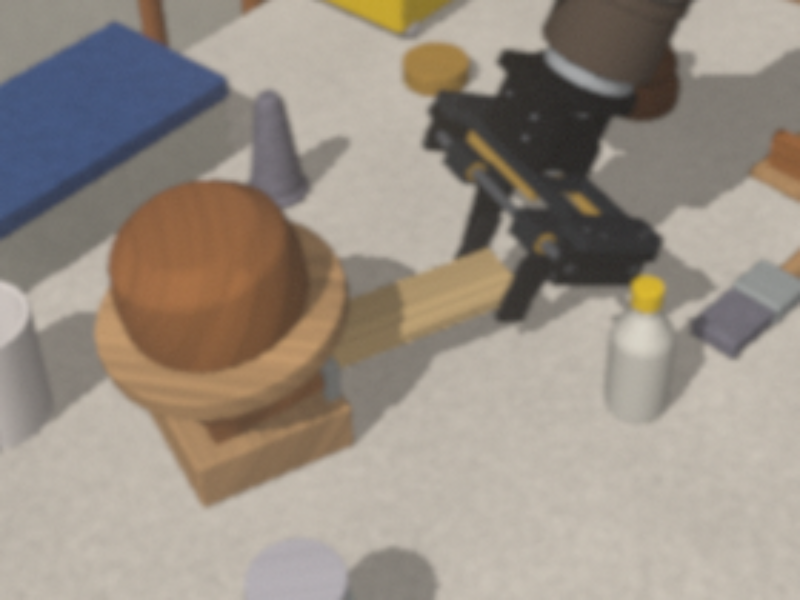

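The strip is about 80 mm out. The blocks have tipped back slightly (0.11 rad), as the task said they would, and the hand's corner (650,250) clears the glue cap (648,290). I keep pulling and ease slightly away from the bottle.

In the tool's units: 0.0308 m / 0.75 = 0.0411, 0.0272 m / 0.75 = 0.0363.

Call:
steer_hand(
  deltas=[
    [0.4, 0.006, -0.0013, -0.0028, 0, 0, 0],
    [0.4, 0.0121, -0.0027, -0.0056, 0, 0, 0],
    [0.4, 0.0181, -0.004, -0.0084, 0, 0, 0],
    [0.4, 0.0241, -0.0053, -0.0112, 0, 0, 0],
    [0.4, 0.0303, -0.0067, -0.014, 0, 0, 0],
    [0.4, 0.0363, -0.008, -0.0168, 0, 0, 0],
    [0.4, 0.0411, -0.0093, -0.0191, 0, 0, 0],
    [0.4, 0.0411, -0.0093, -0.0191, 0, 0, 0],
  ],
)

```text
time_s: 6.05
tcp_pos: [0.511, -0.0081, 0.0305]
ee_rot: [[-0.321, -0.935, 0.149], [-0.848, 0.354, 0.394], [-0.421, 0.0, -0.907]]
wrist_force: [-0.2, -0.3, -0.3]
gripper_width: 0.572
gripper_force: 29.8
```

```bash
cat >> t.py <<'E'
def stack(f):
    c=cap('side',f); P=cloud(c); q=sel(P,150,180,236,280,.09,.12); A=np.c_[q[:,:2],np.ones(len(q))]
    k=np.linalg.lstsq(A,q[:,2],rcond=None)[0]; print('brim tilt',np.round(k[:2],3),'z',np.median(q[:,2])); return c,P
E
python3 -c "
from t import *
stack('s5')"
```

```text
brim tilt [ 0.027 -0.058] z 0.10343951105041171
```

In the tool's units: 0.046 m / 0.75 = 0.0613, -0.0434 m / 0.75 = -0.0579.

Call:
steer_hand(
  deltas=[
    [0.4, -0.0056, 0, -0.0121, 0, 0, 0],
    [0.4, -0.0112, 0, -0.0243, 0, 0, 0],
    [0.4, 0.0009, -0.0067, -0.0299, 0, 0, 0],
    [0.4, 0.0131, -0.0133, -0.0355, 0, 0, 0],
    [0.4, 0.0253, -0.02, -0.0413, 0, 0, 0],
    [0.4, 0.0373, -0.0267, -0.0467, 0, 0, 0],
    [0.4, 0.0613, -0.0333, -0.0579, 0, 0, 0],
    [0.4, 0.0613, -0.0333, -0.0579, 0, 0, 0],
  ],
)

```text
time_s: 6.9
tcp_pos: [0.5134, -0.0749, 0.0501]
ee_rot: [[-0.323, -0.935, 0.15], [-0.848, 0.356, 0.393], [-0.421, 0.0, -0.907]]
wrist_force: [0.3, -0.2, -1.0]
gripper_width: 0.57
gripper_force: 29.8
```

```bash
python3 - <<'E'
from t import *
c,P=stack('s6'); T=cap('top','t6'); Q=cloud(T)
print('brim',rect(sel(Q,165,140,260,230,.098,.108)),'crown',rect(sel(Q,165,140,260,230,.14,.19)))
cv2.imwrite('pics/m6.png',np.hstack([cv2.resize(c['pixels'][130:340,120:400,::-1],(400,300)),cv2.resize(T['pixels'][100:300,150:417,::-1],(400,300))]))
E
```

```text
brim tilt [ 0.025 -0.054] z 0.10340692627248954
brim (array([591.4, 197.1]), array([162. , 161.7]), 72.5) crown (array([589.3, 193. ]), array([114.2, 113.6]), 2.0)
```

View pics/m6.png

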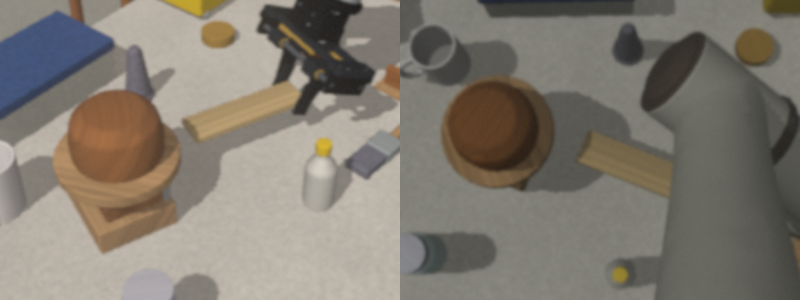

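The strip is clear and the stack looks upright, with the strip's tail at about (185,130) in the left half. I check the brim's level and the strip's pose in the hand.

```bash
python3 - <<'E'
from t import *
c=dict(np.load('/tmp/s6.npz')); P=cloud(c); T=dict(np.load('/tmp/t6.npz')); Q=cloud(T)
for n,q in(('top',sel(Q,170,140,255,225,.095,.112)),('side',sel(P,150,190,245,280,.095,.112))):
    # ring only: outside the crown
    d=np.hypot(q[:,0]-.5914,q[:,1]-.1971); q=q[(d>.066)&(d<.078)]
    for _ in range(3):
        A=np.c_[q[:,:2],np.ones(len(q))]; k=np.linalg.lstsq(A,q[:,2],rcond=None)[0]; e=abs(A@k-q[:,2]); q=q[e<.003]
    print(n,len(q),np.round(k[:2],3))
s=r.sense();C=s['ee_rot'];p=s['tcp_pos']
X=P.reshape(-1,3); L=(X-p)@C
# strip points: in strip frame (yaw axis u, in-hand)
u=np.array([-C[1,1]*-1,0,0]); y=C[:,1]; u=np.cross(y,[0,0,1]); D=X-p; a,b=D@u,D@y
m=(a>.02)&(a<.2)&(abs(b)<.045)&(X[:,2]>.045)&(X[:,2]<.09); q=X[m]; print('strip',m.sum(),rect(q))
A=np.c_[a[m],b[m],np.ones(m.sum())]; print('u,pitch/roll/z at tcp',u,np.linalg.lstsq(A,q[:,2],rcond=None)[0],'a',a[m].min(),a[m].max(),'b',b[m].min(),b[m].max(),'z',np.percentile(q[:,2],[2,50,98]))
E
```

```text
top 879 [0.003 0.001]
side 777 [ 0.002 -0.   ]
strip 1337 (array([547.2,  12. ]), array([144. ,  55.8]), 67.6)
u,pitch/roll/z at tcp [ 0.35500523  0.93486384 -0.        ] [-0.01448075 -0.05680778  0.06940072] a 0.020000456771229705 0.16376019391232938 b -0.031325751044671585 0.026621066216546564 z [0.05982764 0.0685289  0.07142083]
```

```bash
python3 - <<'E'
from t import *
R,u=frame(84,25); p=np.array([.415,-.2955,0])-.073*u
s=r.sense(); C=s['ee_rot']; print('up .1',C.T@[0,0,.1])
to(p+[0,0,.15],R,'over'); to(p+[0,0,.0305],R,'on')
E
```

```text
up .1 [-4.21594254e-02  9.44846931e-05 -9.06784094e-02]
over t 7.0 shift [ 0.2421 -0.0057 -0.2226] rot [ -6.2   -0.06 -13.43]
on t 7.0 shift [ 0.2925 -0.0058 -0.1143] rot [ -6.2   -0.06 -13.43]
```

In the tool's units: -0.195 m / 0.75 = -0.26, -0.18 m / 0.75 = -0.24, -13.4 degrees / 180 = -0.0744.

Call:
steer_hand(
  deltas=[
    [0.4, -0.0224, 0, -0.048, 0, 0, 0],
    [0.4, -0.0449, 0, -0.0967, 0, 0, 0],
    [0.4, -0.056, 0, -0.1209, 0, 0, 0],
    [0.4, 0.0133, -0.0013, -0.16, -0.0067, 0, -0.015],
    [0.4, 0.0667, -0.0027, -0.1867, -0.0133, 0, -0.03],
    [0.4, 0.12, -0.004, -0.2133, -0.02, 0, -0.0444],
    [0.4, 0.1733, -0.0053, -0.24, -0.0278, 0, -0.0611],
    [0.4, 0.2267, -0.0067, -0.26, -0.0344, 0, -0.0744],
  ],
)

```text
time_s: 7.8
tcp_pos: [0.4343, -0.2968, 0.1563]
ee_rot: [[-0.091, -0.995, 0.044], [-0.902, 0.101, 0.419], [-0.421, -0.002, -0.907]]
wrist_force: [1.1, 0.0, -1.3]
gripper_width: 0.573
gripper_force: 29.9
```

```bash
python3 - <<'E'
from t import *
R,u=frame(84,25); p=np.array([.415,-.2955,0])-.073*u
to(p+[0,0,.15],R,'over'); to(p+[0,0,.0305],R,'on')
E
```

```text
over t 7.8 shift [ 0.0694  0.0196 -0.0253] rot [-0.02 -0.1   0.24]
on t 7.8 shift [0.1198 0.0199 0.0831] rot [-0.02 -0.1   0.24]
```

In the tool's units: 0.1071 m / 0.75 = 0.1428, 0.1 m / 0.75 = 0.1333.

Call:
steer_hand(
  deltas=[
    [0.4, 0.0467, 0.0133, -0.0173, 0, 0, 0],
    [0.4, 0.0925, 0.0261, -0.0337, 0, 0, 0],
    [0.4, 0.0925, 0.0261, -0.0337, 0, 0, 0],
    [0.4, 0.1133, 0.0263, 0.0107, 0, 0, 0],
    [0.4, 0.1333, 0.0264, 0.0547, 0, 0, 0],
    [0.4, 0.1428, 0.0264, 0.0745, 0, 0, 0],
    [0.4, 0.1428, 0.0264, 0.0745, 0, 0, 0],
  ],
)

```text
time_s: 8.5
tcp_pos: [0.4064, -0.3646, 0.0577]
ee_rot: [[-0.095, -0.995, 0.04], [-0.9, 0.103, 0.423], [-0.425, 0.004, -0.905]]
wrist_force: [-0.1, -0.4, -1.6]
gripper_width: 0.569
gripper_force: 29.9
```

```bash
python3 - <<'E'
from t import *
R,u=frame(84,25); p=np.array([.415,-.2955,0])-.073*u
to(p+[0,0,.0305],R,'on')
s=r.sense();C=s['ee_rot'];p=s['tcp_pos']
for n,W in (('side',cap('side','s7')),('top',cap('top','t7'))):
    P=cloud(W); X=P.reshape(-1,3); y=C[:,1]; u=np.cross(y,[0,0,1]); D=X-p; a,b=D@u,D@y
    m=(a>.02)&(a<.2)&(abs(b)<.04)&(X[:,2]>.062)&(X[:,2]<.085); q=X[m]; A=np.c_[a[m],b[m],np.ones(m.sum())]
    print(n,m.sum(),rect(q),np.linalg.lstsq(A,q[:,2],rcond=None)[0],a[m].max(),np.median(q[:,2]),p)
    cv2.imwrite('pics/%s7c.png'%n,W['pixels'][:,:,::-1])
S=cv2.imread('pics/s7.png')[120:240,330:490];T=cv2.imread('pics/t7.png')[200:320,390:550]
cv2.imwrite('pics/m7.png',np.hstack([cv2.resize(S,(400,300)),cv2.resize(T,(400,300))]))
E
```

```text
on t 8.5 shift [ 0.0146 -0.0014  0.0231] rot [ 0.28  0.13 -0.01]
side 1025 (array([ 415.8, -271.5]), array([148.1,  52.5]), 82.1) [-0.024289   -0.03174586  0.07710751] 0.16740735969072373 0.07523406788335363 [ 0.40642177 -0.36458212  0.05765187]
top 1608 (array([ 419.4, -274.7]), array([142.4,  51. ]), 82.3) [-0.02002084 -0.0019066   0.07977538] 0.1623214263519132 0.0779190983021909 [ 0.40642177 -0.36458212  0.05765187]
```

View pics/m7.png

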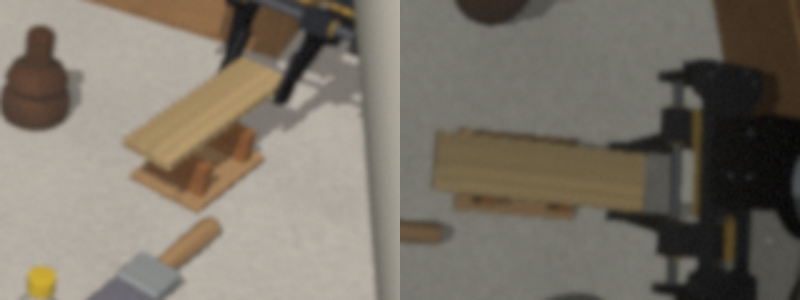

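Left: the strip sits over both bars with the hand beyond the near end. Right: the strip lies along the rack at (435–640, 130–210). I lower it.

In the tool's units: 0.0225 m / 0.75 = 0.03, 0.02 m / 0.75 = 0.0267.

Call:
steer_hand(
  deltas=[
    [0.4, 0.008, -0.0013, 0.012, 0, 0, 0],
    [0.4, 0.0133, -0.0013, 0.0213, 0, 0, 0],
    [0.4, 0.0173, -0.0013, 0.0267, 0, 0, 0],
    [0.4, 0.0189, -0.0013, 0.03, 0, 0, 0],
    [0.4, 0.0189, -0.0013, 0.03, 0, 0, 0],
  ],
)

```text
time_s: 9.1
tcp_pos: [0.4078, -0.3698, 0.0332]
ee_rot: [[-0.094, -0.995, 0.043], [-0.902, 0.103, 0.42], [-0.422, 0.0, -0.907]]
wrist_force: [0.9, 0.2, 0.2]
gripper_width: 0.572
gripper_force: 29.9
```

Wrist force is near zero, so about 2 mm remains.

In the tool's units: 0.0018 m / 0.75 = 0.0024, 0.0009 m / 0.75 = 0.0012.

Call:
steer_hand(
  deltas=[
    [0.4, -0.0005, 0, 0.0012, 0, 0, 0],
    [0.4, -0.0011, 0, 0.0024, 0, 0, 0],
    [0.4, -0.0011, 0, 0.0024, 0, 0, 0],
    [0.4, -0.0011, 0, 0.0024, 0, 0, 0],
  ],
)

```text
time_s: 9.5
tcp_pos: [0.4082, -0.3683, 0.0325]
ee_rot: [[-0.093, -0.995, 0.044], [-0.902, 0.103, 0.419], [-0.421, -0.001, -0.907]]
wrist_force: [0.2, 1.1, -2.0]
gripper_width: 0.572
gripper_force: 29.9
```

In the tool's units: 0.0014 m / 0.75 = 0.0019, 0.0007 m / 0.75 = 0.0009.

Call:
steer_hand(
  deltas=[
    [0.4, 0.0004, 0, 0.0009, 0, 0, 0],
    [0.4, 0.0008, 0, 0.0019, 0, 0, 0],
    [0.4, 0.0008, 0, 0.0019, 0, 0, 0],
    [0.4, 0.0008, 0, 0.0019, 0, 0, 0],
  ],
)

```text
time_s: 9.9
tcp_pos: [0.4082, -0.3684, 0.0309]
ee_rot: [[-0.093, -0.995, 0.044], [-0.902, 0.103, 0.419], [-0.421, -0.001, -0.907]]
wrist_force: [0.6, -0.7, -0.2]
gripper_width: 0.573
gripper_force: 29.9
```

In the tool's units: -0.12 m / 0.75 = -0.16, -0.08 m / 0.75 = -0.1067.

Call:
steer_hand(
  deltas=[
    [0.8, 0, 0, 0, 0, 0, 0],
    [0.8, 0, 0, 0, 0, 0, 0],
    [0.8, 0, 0, 0, 0, 0, 0],
    [0.8, 0, 0, 0, 0, 0, 0],
    [0.8, 0, 0, 0, 0, 0, 0],
    [0.8, 0, 0, -0.0533, 0, 0, 0],
    [0.8, 0, 0, -0.1067, 0, 0, 0],
    [0.8, 0, 0, -0.16, 0, 0, 0],
  ],
)

```text
time_s: 10.7
tcp_pos: [0.4026, -0.419, 0.1408]
ee_rot: [[-0.093, -0.995, 0.043], [-0.902, 0.103, 0.419], [-0.422, 0.0, -0.907]]
wrist_force: [1.0, -0.2, 0.1]
gripper_width: 0.798
gripper_force: 0.0
```

```bash
python3 - <<'E'
from t import *
for n,W in (('side',cap('side','s8')),('top',cap('top','t8'))):
    P=cloud(W); X=P.reshape(-1,3); a=np.radians(84); D=X-[.415,-.2955,0]; x=D@[np.cos(a),np.sin(a),0]; y=D@[-np.sin(a),np.cos(a),0]
    m=(abs(x)<.11)&(abs(y)<.04)&(X[:,2]>.044)&(X[:,2]<.056); q=X[m]; A=np.c_[x[m],y[m],np.ones(m.sum())]
    print(n,m.sum(),rect(q),np.linalg.lstsq(A,q[:,2],rcond=None)[0],'x',np.percentile(x[m],[1,99]),'y',np.percentile(y[m],[1,99]))
    if n=='top': print('weight',[ (rect(q),len(q)) for q in [sel(P,400,165,460,225,.085,.1)]])
E
```

```text
side 1127 (array([ 415.7, -294.5]), array([183.8,  53.8]), 82.6) [-0.00054874 -0.01283475  0.04992213] x [-0.08581738  0.09108859] y [-0.02560907  0.02531839]
top 1876 (array([ 418.3, -296.1]), array([181. ,  51.7]), 82.4) [-0.00090226  0.00048506  0.05098558] x [-0.08830157  0.0890067 ] y [-0.02883803  0.02193117]
weight [((array([ 588.5, -279.3]), array([26.3, 26.4]), 67.3), 139)]
```

The strip lies level on the rack, within about 3 mm of centre and 2° of square. Next is the weight.

```bash
python3 - <<'E'
from t import *
R,u=frame(84,0); to([.5875,-.2787,.16],R,'over')
E
```

```text
over t 10.8 shift [-0.1535 -0.1672  0.0549] rot [-0.51 24.39  0.15]
```

The manual's scale: shifts go in shares of 0.75 m and turns go in shares of 180 degrees. Converting my numbers, -0.167 m / 0.75 = -0.2227, -0.1535 m / 0.75 = -0.2047, 24.4 degrees / 180 = 0.1356.

Call:
steer_hand(
  deltas=[
    [1, -0.0347, -0.0373, 0.012, 0, 0.0222, 0],
    [1, -0.068, -0.0747, 0.024, 0, 0.0444, 0],
    [1, -0.1027, -0.112, 0.036, 0, 0.0667, 0],
    [1, -0.136, -0.148, 0.0493, 0, 0.0889, 0],
    [1, -0.1707, -0.1867, 0.0613, 0, 0.1111, 0],
    [1, -0.2047, -0.2227, 0.0733, -0.0028, 0.1356, 0.0008],
    [1, -0.2047, -0.2227, 0.0733, -0.0028, 0.1356, 0.0008],
    [1, -0.2047, -0.2227, 0.0733, -0.0028, 0.1356, 0.0008],
  ],
)

```text
time_s: 11.6
tcp_pos: [0.5859, -0.2724, 0.1536]
ee_rot: [[-0.101, -0.995, -0.009], [-0.995, 0.101, 0.011], [-0.01, 0.01, -1.0]]
wrist_force: [-0.4, -0.3, -0.2]
gripper_width: 0.996
gripper_force: 0.0
```

```bash
python3 - <<'E'
from t import *
R,u=frame(84,0); to([.5875,-.2787,.06],R,'on')
c=cap('wrist','w9'); P=cloud(c); q=P.reshape(-1,3); m=(q[:,2]>.084)&(q[:,2]<.1)&(np.hypot(q[:,0]-.5875,q[:,1]+.2787)<.03); print(m.sum(), rect(q[m]) if m.sum()>5 else '')
E
```

```text
on t 11.6 shift [ 0.0071 -0.0032  0.0935] rot [0.59 0.58 0.22]
1276 (array([ 586.8, -278.7]), array([28.3, 27.2]), 83.1)
```

In the tool's units: 0.092 m / 0.75 = 0.1227, 0.06 m / 0.75 = 0.08.

Call:
steer_hand(
  deltas=[
    [1, 0.004, -0.0013, 0.04, 0, 0, 0],
    [1, 0.0053, -0.0013, 0.08, 0, 0, 0],
    [1, 0.0053, -0.0013, 0.1227, 0, 0, 0],
    [1, 0.0053, -0.0013, 0.1227, 0, 0, 0],
    [1, 0.0053, -0.0013, 0.1227, 0, 0, 0],
  ],
)

```text
time_s: 12.15
tcp_pos: [0.5849, -0.279, 0.0626]
ee_rot: [[-0.106, -0.994, -0.008], [-0.994, 0.106, 0.01], [-0.009, 0.009, -1.0]]
wrist_force: [-0.0, 0.2, -0.0]
gripper_width: 0.998
gripper_force: 0.0
```

```bash
python3 - <<'E'
from t import *
R,u=frame(84,0); to([.587,-.2787,.06],R,'on')
E
```

```text
on t 12.15 shift [-0.0005 -0.0021  0.0026] rot [ 0.53  0.51 -0.06]
```

Correct the small residual tilt and offset, then grip.

In the tool's units: 0.0024 m / 0.75 = 0.0032, -0.0018 m / 0.75 = -0.0024, 0.5 degrees / 180 = 0.0028.

Call:
steer_hand(
  deltas=[
    [1, -0.0007, -0.0024, 0.0032, 0.0028, 0.0028, 0],
    [1, -0.0007, -0.0024, 0.0032, 0.0028, 0.0028, 0],
    [0.1, -0.0007, -0.0024, 0.0032, 0.0028, 0.0028, 0],
    [0.1, -0.0007, -0.0024, 0.0032, 0.0028, 0.0028, 0],
    [0.1, -0.0007, -0.0024, 0.0032, 0.0028, 0.0028, 0],
    [0.1, -0.0007, -0.0024, 0.0032, 0.0028, 0.0028, 0],
    [0.1, -0.0007, -0.0024, 0.0032, 0.0028, 0.0028, 0],
    [0.1, -0.0007, -0.0024, 0.0032, 0.0028, 0.0028, 0],
  ],
)

```text
time_s: 12.95
tcp_pos: [0.5874, -0.2771, 0.06]
ee_rot: [[-0.104, -0.995, 0.0], [-0.995, 0.104, 0.0], [-0.0, -0.0, -1.0]]
wrist_force: [0.1, 0.9, -0.1]
gripper_width: 0.535
gripper_force: 0.0
```

Call:
steer_hand(
  deltas=[
    [0.1, 0, 0, 0, 0, 0, 0],
    [0.1, 0, 0, 0, 0, 0, 0],
    [0.1, 0, 0, 0, 0, 0, 0],
  ],
)

```text
time_s: 13.25
tcp_pos: [0.5877, -0.2772, 0.06]
ee_rot: [[-0.104, -0.995, 0.001], [-0.995, 0.104, 0.0], [-0.0, -0.001, -1.0]]
wrist_force: [-0.0, -0.1, -0.6]
gripper_width: 0.315
gripper_force: 30.0
```

In the tool's units: -0.085 m / 0.75 = -0.1133, -0.06 m / 0.75 = -0.08.

```bash
python3 - <<'E'
from t import *
R=r.sense()['ee_rot']; to([.417,-.2943,.145],R,'over')
E
```

```text
over t 13.25 shift [ 0.0347  0.1679 -0.0851] rot [0. 0. 0.]
```

Call:
steer_hand(
  deltas=[
    [0.1, 0, 0, -0.04, 0, 0, 0],
    [0.1, 0, 0, -0.08, 0, 0, 0],
    [0.1, 0, 0, -0.1133, 0, 0, 0],
    [0.1, 0, 0, -0.1133, 0, 0, 0],
  ],
)

```text
time_s: 13.65
tcp_pos: [0.5893, -0.2778, 0.1482]
ee_rot: [[-0.104, -0.995, 0.007], [-0.995, 0.104, -0.002], [0.001, -0.007, -1.0]]
wrist_force: [0.4, 0.0, -4.7]
gripper_width: 0.31
gripper_force: 30.0
```

```bash
python3 - <<'E'
from t import *
R,u=frame(84,0); to([.417,-.2943,.145],R,'over')
E
```

```text
over t 13.65 shift [0.0343 0.1697 0.002 ] rot [-0.4  -0.05  0.06]
```

In the tool's units: 0.169 m / 0.75 = 0.2253, 0.136 m / 0.75 = 0.1813.

Call:
steer_hand(
  deltas=[
    [0.1, 0.0093, 0.0453, 0, 0, 0, 0],
    [0.1, 0.0187, 0.0907, 0, 0, 0, 0],
    [0.1, 0.028, 0.136, 0, 0, 0, 0],
    [0.1, 0.0373, 0.1813, 0, 0, 0, 0],
    [0.1, 0.046, 0.2253, 0, 0, 0, 0],
    [0.1, 0.046, 0.2253, 0, 0, 0, 0],
    [0.1, 0.046, 0.2253, 0, 0, 0, 0],
    [0.1, 0.046, 0.2253, 0, 0, 0, 0],
  ],
)

```text
time_s: 14.45
tcp_pos: [0.4161, -0.2938, 0.1441]
ee_rot: [[-0.104, -0.995, -0.0], [-0.995, 0.104, 0.001], [-0.001, 0.001, -1.0]]
wrist_force: [0.2, -0.6, -4.9]
gripper_width: 0.313
gripper_force: 30.0
```

```bash
python3 - <<'E'
from t import *
R,u=frame(84,0); to([.417,-.2943,.110],R,'on')
c=cap('side','s10'); cv2.imwrite('pics/s10c.png',cv2.resize(c['pixels'][80:230,300:500,::-1],(800,600)))
E
```

```text
on t 14.45 shift [ 0.0004 -0.001   0.0341] rot [0.03 0.05 0.04]
```

View pics/s10c.png

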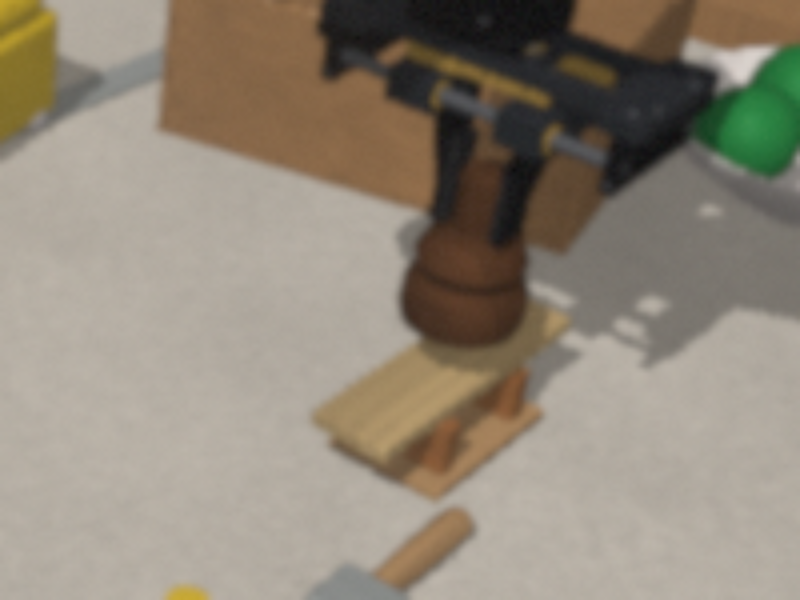

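The weight hangs upright above the strip, at (465,260) with the strip's middle near (440,380). I lower it, more slowly at the end.

In the tool's units: 0.0335 m / 0.75 = 0.0447, 0.0325 m / 0.75 = 0.0433.

Call:
steer_hand(
  deltas=[
    [0.1, 0, -0.0013, 0.016, 0, 0, 0],
    [0.1, 0, -0.0013, 0.0293, 0, 0, 0],
    [0.1, 0, -0.0013, 0.0373, 0, 0, 0],
    [0.1, 0, -0.0013, 0.0413, 0, 0, 0],
    [0.1, 0, -0.0013, 0.0433, 0, 0, 0],
    [0.1, 0, -0.0013, 0.0447, 0, 0, 0],
    [0.1, 0, -0.0013, 0.0447, 0, 0, 0],
    [0.1, 0, -0.0013, 0.0447, 0, 0, 0],
  ],
)

```text
time_s: 15.3
tcp_pos: [0.417, -0.2942, 0.1118]
ee_rot: [[-0.104, -0.995, 0.001], [-0.995, 0.104, 0.0], [-0.0, -0.001, -1.0]]
wrist_force: [0.1, 0.2, -4.9]
gripper_width: 0.314
gripper_force: 30.0
```

In the tool's units: 0.0015 m / 0.75 = 0.002, 0.001 m / 0.75 = 0.0013.

Call:
steer_hand(
  deltas=[
    [0.1, 0, 0, 0.0007, 0, 0, 0],
    [0.1, 0, 0, 0.0013, 0, 0, 0],
    [0.1, 0, 0, 0.002, 0, 0, 0],
    [0.1, 0, 0, 0.002, 0, 0, 0],
  ],
)

```text
time_s: 15.7
tcp_pos: [0.4167, -0.2941, 0.11]
ee_rot: [[-0.104, -0.995, 0.0], [-0.995, 0.104, 0.0], [-0.0, -0.0, -1.0]]
wrist_force: [-0.2, -0.4, -4.8]
gripper_width: 0.309
gripper_force: 30.0
```

Call:
steer_hand(
  deltas=[
    [0.1, 0, 0, 0.0004, 0, 0, 0],
    [0.1, 0, 0, 0.0008, 0, 0, 0],
    [0.1, 0, 0, 0.0008, 0, 0, 0],
  ],
)

```text
time_s: 16.0
tcp_pos: [0.4168, -0.2941, 0.1099]
ee_rot: [[-0.104, -0.995, 0.0], [-0.995, 0.104, 0.0], [-0.0, -0.0, -1.0]]
wrist_force: [-1.1, 1.0, 0.9]
gripper_width: 0.311
gripper_force: 30.0
```

Contact has been made, so I release and rise.

In the tool's units: -0.1 m / 0.75 = -0.1333, -0.06 m / 0.75 = -0.08.

Call:
steer_hand(
  deltas=[
    [0.8, 0, 0, 0, 0, 0, 0],
    [0.8, 0, 0, 0, 0, 0, 0],
    [0.8, 0, 0, 0, 0, 0, 0],
    [0.8, 0, 0, 0, 0, 0, 0],
    [0.8, 0, 0, -0.0267, 0, 0, 0],
    [0.8, 0, 0, -0.08, 0, 0, 0],
    [0.8, 0, 0, -0.1333, 0, 0, 0],
    [0.8, 0, 0, -0.1333, 0, 0, 0],
  ],
)

```text
time_s: 16.8
tcp_pos: [0.4202, -0.2959, 0.2156]
ee_rot: [[-0.103, -0.995, 0.012], [-0.995, 0.103, -0.006], [0.004, -0.013, -1.0]]
wrist_force: [0.3, -0.2, -0.6]
gripper_width: 0.797
gripper_force: 0.0
```

Call:
steer_hand(
  deltas=[
    [0.8, 0.0533, 0, -0.0267, 0, 0, 0],
    [0.8, 0.1067, 0, -0.0533, 0, 0, 0],
    [0.8, 0.16, 0, -0.0667, 0, 0, 0],
    [0.8, 0.2133, 0, -0.0667, 0, 0, 0],
    [0.8, 0.2133, 0, -0.0667, 0, 0, 0],
  ],
)

```text
time_s: 17.3
tcp_pos: [0.3994, -0.4569, 0.2581]
ee_rot: [[-0.108, -0.994, -0.0], [-0.994, 0.108, -0.0], [0.0, 0.0, -1.0]]
wrist_force: [-1.2, -0.6, -1.2]
gripper_width: 0.798
gripper_force: 0.0
```

```bash
python3 - <<'E'
from t import *
S=cap('side','s11');T=cap('top','t11')
P=cloud(T); X=P.reshape(-1,3)
a=np.radians(84); D=X-[.4165,-.2955,0]; x=D@[np.cos(a),np.sin(a),0]; y=D@[-np.sin(a),np.cos(a),0]
m=(abs(x)<.11)&(abs(y)<.04)&(X[:,2]>.044)&(X[:,2]<.056); print('strip',rect(X[m]))
m=(np.hypot(x,y)<.05)&(X[:,2]>.135)&(X[:,2]<.15); print('weight top',m.sum(),rect(X[m]),np.median(X[m,2]))
print('brim',rect(sel(P,165,140,260,230,.098,.108)))
cv2.imwrite('pics/m11.png',np.hstack([cv2.resize(S['pixels'][:,:,::-1],(400,300)),cv2.resize(T['pixels'][:,:,::-1],(400,300))]))
E
```

```text
strip (array([ 418.4, -296.5]), array([181.6,  51.6]), 82.4)
weight top 162 (array([ 417.1, -295.2]), array([26.1, 25.6]), 42.7) 0.14398568856651173
brim (array([591.3, 196.8]), array([161.9, 161.8]), 75.6)
```

View pics/m11.png

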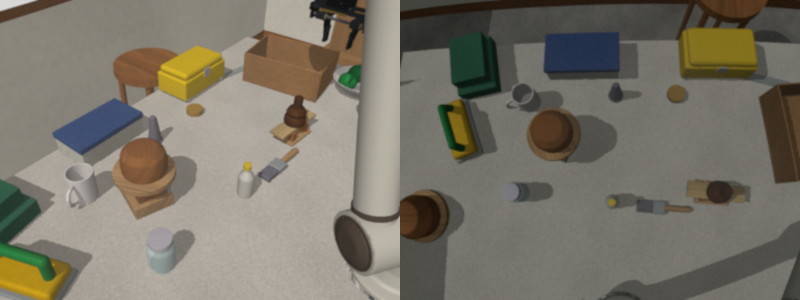

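The weight stands upright on the middle of the strip, at (296,112) on the left and (719,191) on the right. The stack is intact at (145,165) and the bystanders are where they were.

```bash
python3 -c "
from station import r, viewer, finish_job
print(finish_job())"
```

```text
the job is handed in; nothing more can be done
None
```

I handed the job in at about 17 s: the strip lies level on the rack within about 3 mm of centre, the weight stands about 2 mm from the strip's middle, and the blocks are still stacked and level on their stand; no verdict came back.

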